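# Seat a Petri dish in the dish reader's tray, shut it and start the scan

### The arm

A 6-joint arm with a two-finger parallel gripper is mounted at the origin on a cart in front of the work surface, level with it; the furniture and walls round the work are solid. World frame = base frame: x ahead of the robot, y to its left, z up, the work surface at z = 0. Lengths are in m, angles in rad, forces in N, time in s.
With the tool pointing down it reaches from about 0.4 to 0.825 m from the base axis. Payload 7 kg.
Tool frame: the origin (TCP) lies on the centre line of the jaws, within the pads' length; the fingertips stand 8 mm ahead of it and the grasp point (between the pads) lies 11 mm behind it (r.tcp_to_tips is the distance from the TCP to the fingertips, in m); z points along the fingers, y is the line along which they close (so a half turn about z gives the same grasp; the last joint's range is limited). The gripper opens to 85 mm and grips with 20 to 120 N. Pads are 22 mm wide; open, the fingers measure 114 mm over their backs; the gripper's body (76 mm by 85 mm) begins 54 mm behind the grasp point. The pads swing forward as they close: fully open they stand 13 mm farther back than shut.
Start: joints at [-0.968, 0.359, 0.012, 0, -1.224, -0.288], TCP at [0.209, -0.642, 0.218] pointing down, gripper open.
Joint ranges: [-3.07, 3.07], [-1.43, 2.12], [-1.02, 1.25], [-3.03, 1.67], [-3.05, -0], [-3.03, 3.03]. Speed limits (rad/s): [2.39, 2.39, 3.01, 3.14, 3.14, 3.14].

### API

Orientations are given as a rotation vector (axis times angle).
In Python, from cell import r gives the robot as it stands.
- The arm moves only by the tool carry_out, never from a script. Its argument "rows" is a list of rows, each an object of numbers: "tx", "ty", "tz": the shift along the tool's x, y, z in m; "ax", "ay", "az": the turn, a rotation vector about the tool's x, y, z in rad. A call has 1 to 8 rows; each row is the pose to reach, as a shift and turn from the pose commanded when the call began, along the tool's axes at that moment; what a row does not reach only later rows make up. A row lasts 1/12 s, in which the tool goes at most 41.7 mm and 7.16 degrees, less where a joint would pass 70% of its speed; a pose out of reach is approached as far as the arm can. A call with a gripper value outside its range is refused whole. "gripper" is the finger opening in m, from 0 to 0.0854, set as the call begins (left out, the last holds). The fingers move at their own pace and stop on an object; "squeeze" is the grip in N (left out, the last holds). Time passes only in rows, so rows that repeat a pose let the fingers close. It gives the time, the measured TCP pose, the force, the opening and the grip force at its end, in the units of the state.
- r.state(): the state, without advancing time (a new reading comes with each control period).
- r.snapshot(name): name is "scene" or "side" or "wrist"; returns the picture (480x640x3 uint8, blue, green, red); there is no depth.
- r.camera_model(name): a dict with "K" (3x3 intrinsics, pixels), "dist_coeffs" ([k1, k2, p1, p2, k3] as OpenCV has them; the pictures are not rectified), "rvec" (rotation vector, rad) and "tvec" (3), from world to camera coordinates, as OpenCV has them. Camera axes: x right, y down, z forward; pixel columns grow to the right and rows downward; lengths in m; the calibration is good to about 2 mm. A picture is of the moment at which its call begins: read the wrist's pose just before it. camera_model takes no time and is no camera call; for the wrist camera it gives the pose at the moment of the call.
- r.finish_job(): hands the job in; it is judged then, once.
Trained networks look in the newest picture that a camera, given by its name, has taken for a name from the list of things; names that differ only in an ending like _2 or _b are one class to them, and where a whole thing is asked for, a point or a joint stands for the part that bears it (a point fixed in the world has none). Each returns a list of dicts, best first, with "score" (0 to 1); they miss things now and then, are a little off and sometimes report something else, mostly with a low value. They report only what shows in the picture. A call takes as long as a camera call. They do not tell look-alikes from the thing itself.
- r.find_in(name, camera): "extent" ([centre column, centre row, width, height] in pixels, round what is visible of it).
- r.cut_out(name, camera): "region" (480x640 bool, what is visible of it) and "extent" ([centre column, centre row, width, height] in pixels, round what is visible of it).
- r.landmark_of(name, camera): "point" ([column, row] in pixels: a listed point, or the origin of a listed thing).
The state is a dict: "t": time; "joint_pos": joint angles; "qd": joint speeds; "effort": joint torques, N m; "ee_pos": TCP position; "tcp_rot": TCP orientation; "contact_force": force on the tool from outside, world axes, zero at the start; "ft_torque": the same for the moment, N m; "width": finger opening in m; "gripper_force": force on a finger pad.
Only numpy, scipy, OpenCV 4.12 (cv2) and the standard library are available. Lean on these libraries where they do the work, as an engineer would, in place of code of your own. Each camera call takes 0.05 s, during which the arm holds its last target. There are 200 camera calls.

### The job

A closed Petri dish has been set down at the wrong end of the dish reader's open tray, over the small well. Without gripping or lifting it, push it gently across the tray with the fingertips until it drops flat into the large well; then push the tray fully shut, and after that press the round scan button on top of the reader all the way down and let it go. Leave the other things on the counter and on the reader where they are.

Things in the scene. Friction and masses are not known exactly. Their poses are not given: they have to be found in the camera images.
- dish: Closed clear Petri dish with beige agar, 60 mm across, 15 mm high, about 16 g (its lowest 6 mm is 56 mm across). It starts on the tray's deck at the left end, over or beside the small well, and slides easily. Origin: centre of its underside, z up. Seated in the large well its origin is at point well and its top 6 mm above the deck; unseated it is too tall for the reader's slot.
- reader: The dish reader, a low white instrument fixed on the counter: 260 mm wide (y), 170 mm deep (x), roof 75 mm high over the front 80 mm, then a sloped console and a rear part 112 mm high. Origin: on the counter under the middle of its front face; x points into the housing, away from the robot; y left; z up. The slot for the tray ends 50 mm above the counter.
- tray (a joint): How far the tray is slid out along the reader's -x (m): 0 fully shut, flange against the housing; 0.115 fully out. Starts 0.108 to 0.115; runs stiffly (2 N) and stays where left. A black plate 200 mm wide; its upper face (deck) is 40 mm above the counter. At its front edge a white flange, 216 mm wide, 8 mm thick, from 16 to 50 mm above the counter, with a grey finger lip.
- well (a point): Centre of the floor of the large well, a round recess at the right end of the tray, 65 mm in diameter and 9 mm deep: the rim, level with the deck, is 9 mm above this point. It lies 50 mm right of the tray's middle and 55 mm behind the front flange, and moves with the tray; axes as the reader's.
- small_well (a point): Centre of the floor of the small well at the left end of the tray, 100 mm left of the large one: 37.5 mm in diameter, 9 mm deep, too small for the dish, which slides across it.
- lip (a point): Middle of the front face of the tray's finger lip, 35 mm above the counter; moves with the tray. The lip is 80 mm wide (reader's y), 9 mm high and sticks out 14 mm in front of the flange. Pushing it along the reader's +x shuts the tray.
- scan (a joint): Travel of the scan button (m): 0 released, 0.005 fully down. A spring returns it; fully down takes about 4 N.
- scan_top (a point): Centre of the top of the scan button, a round black button 22 mm in diameter in a grey collar on the right of the reader's low roof; pressed straight down.
- spare_dish: Bystander: a second closed 60 mm Petri dish, same kind as the task's dish, standing on the counter just to the right of the tray (not on the tray). Leave it alone.
- tape: Bystander: a roll of white labelling tape, 60 mm across and 18 mm high, lying on the raised rear part of the reader. Leave it alone.
- dropper: Bystander: a white dropper bottle, 38 mm across and 113 mm high, standing on the counter just left of the reader. Leave it alone.
- bench_timer: Bystander: a small bench timer, 66 x 62 x 18 mm, lying on the counter to the front left of the reader. Leave it alone.
- marker_1: Bystander: a black marker pen, 132 mm long, lying on the counter to the right. Leave it alone.
- amber_bottle_30: Bystander: an amber vial with a black cap, 33 mm across and 86 mm high, standing on the counter to the right. Leave it alone.
Not all that is in view belongs to the job. Leave any green, red or turquoise look-alike of the dish alone.

How it is judged:
By the outcome, as a careful person would: the job done as asked, in the order asked, and still so for the second after the job is handed in, with the robot touching nothing.
It also fails if it takes over 67 s, if anything falls off the work surface, if the arm or the gripper's body presses on something with over 40 N, if the wrist force passes 120 N, or if a joint passes its speed limit or range.

## Working session

There is one attempt and no reset: what is moved stays moved. The work goes in short steps, Python scripts to look and compute and a tool call to move; the robot and the scene stay as the last step left them, time stands still between calls to the robot, and variables do not carry over. Pictures are saved under pics/ and viewed, at most 10 in all, crops included, and the job is handed in when it is done.

Besides the shell and the picture viewer there is one more tool, called after "Emit:" as name(argument=value, ...) on one line, values as JSON. carry_out: Moves the arm, as the interface text tells. Its arguments: {"type":"object","properties":{"rows":{"type":"array"},"gripper":{"type":"number"},"squeeze":{"type":"number"}},"required":["rows"]}

```bash
mkdir -p pics; ls; cat > h.py <<'E'
import numpy as np, cv2
from cell import r
R=lambda v: cv2.Rodrigues(np.array(v,float))[0]
def ray(cam,px):
    c=r.camera_model(cam); K=np.array(c["K"]);D=np.array(c["dist_coeffs"])
    u=cv2.undistortPoints(np.array([[px]],float),K,D)[0,0]
    Rm=R(c["rvec"]); t=np.array(c["tvec"]).ravel()
    return -Rm.T@t, Rm.T@np.array([u[0],u[1],1.])
def onz(cam,px,z):
    o,d=ray(cam,px); return o+d*(z-o[2])/d[2]
def proj(cam,P):
    c=r.camera_model(cam)
    return cv2.projectPoints(np.array(P,float).reshape(-1,3),np.array(c["rvec"]),np.array(c["tvec"]),np.array(c["K"]),np.array(c["dist_coeffs"]))[0].reshape(-1,2)
E
python3 - <<'E'
from h import *
np.set_printoptions(precision=4,suppress=True)
ims=[r.snapshot(c) for c in("scene","side")]
for c,i in zip(("scene","side"),ims): cv2.imwrite(f"pics/{c}0.png",i)
zs=dict(dish=.04,well=.031,small_well=.031,lip=.035,scan_top=.08,reader=0,spare_dish=0)
for c in("scene","side"):
    for n,z in zs.items():
        for q in r.landmark_of(n,c)[:3]: print(c,n,round(q["score"],2),np.round(q["point"],1),onz(c,q["point"],z))
print(r.state())
E
```

```text
pics
scene dish 0.93 [298.4 270.6] [0.5188 0.1421 0.04  ]
scene dish 0.88 [323.2 312.2] [0.3612 0.1582 0.04  ]
scene dish 0.84 [378.9 231.7] [ 0.5625 -0.1213  0.04  ]
scene well 0.91 [323.3 253.3] [0.5605 0.0496 0.031 ]
scene small_well 0.9 [294.4 269.1] [0.5385 0.1437 0.031 ]
scene lip 0.76 [331.1 277.7] [0.4625 0.0812 0.035 ]
scene scan_top 0.67 [331.  275.3] [0.4245 0.1033 0.08  ]
scene scan_top 0.41 [310.1 214.8] [0.6687 0.0313 0.08  ]
scene reader 0.63 [299.5 265. ] [0.5809 0.1087 0.    ]
scene spare_dish 0.86 [361.2 250.6] [ 0.5574 -0.0646  0.    ]
side dish 0.93 [324.3 207.1] [ 0.6001 -0.1099  0.04  ]
side dish 0.85 [379.7 315.2] [0.3915 0.1781 0.04  ]
side dish 0.82 [322.6 284.9] [0.5213 0.1379 0.04  ]
side well 0.72 [324.4 256.8] [0.5472 0.0481 0.031 ]
side small_well 0.72 [319. 292.] [0.5247 0.1511 0.031 ]
side lip 0.9 [356.9 274.5] [0.4638 0.0815 0.035 ]
side scan_top 0.64 [279.8 225.1] [0.6571 0.0322 0.08  ]
side reader 0.69 [294.1 279.7] [0.5972 0.1074 0.    ]
side reader 0.6 [223.5 251.4] [ 0.7851  0.0751 -0.    ]
side spare_dish 0.68 [340.8 236.5] [ 0.5424 -0.0626  0.    ]
{'t': 0.8, 'joint_pos': array([-0.9679,  0.3586,  0.0119, -0.    , -1.2241, -0.2881]), 'qd': array([-0.0011, -0.0009,  0.0007, -0.0005,  0.0004, -0.0019]), 'effort': array([  0.    , -58.2881,  29.3649,   6.9415,  -0.0004,  -0.    ]), 'ee_pos': array([ 0.209 , -0.6418,  0.2178]), 'tcp_rot': array([-0.4924,  3.1028,  0.    ]), 'contact_force': array([-0.4148,  0.0631,  1.1211]), 'ft_torque': array([0.0288, 0.0323, 0.0369]), 'gripper_force': 0.0, 'width': 0.08566811385084777}
```

View pics/scene0.png

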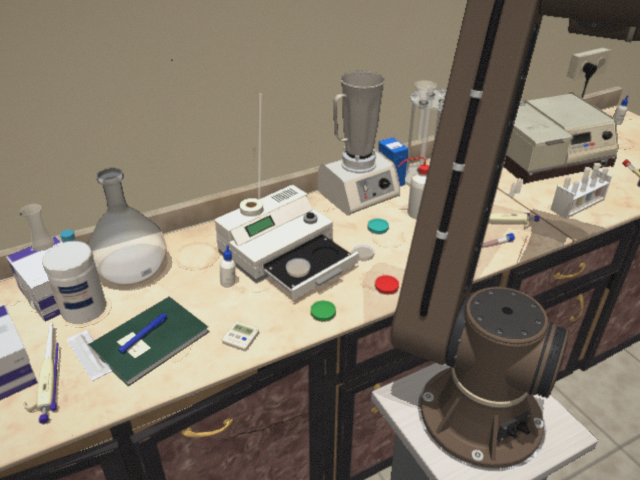

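View pics/side0.png

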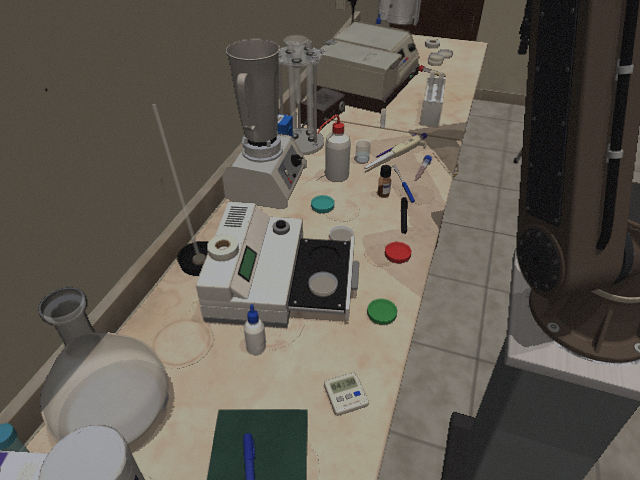

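The dish could be confused with the following:
- Clear dish on the tray at scene (298,268). This is the one I want.
- Green lid at (323,311).
- Red lid at (387,284).
- Turquoise lid at (378,226).
- Spare clear dish on the counter at (363,252).

I'll check the choice in one close crop and triangulate it.

```bash
cat >> h.py <<'E'
def tri(obs):
    A=np.zeros((3,3));b=np.zeros(3)
    for cam,px in obs:
        o,d=ray(cam,px);d/=np.linalg.norm(d);M=np.eye(3)-np.outer(d,d);A+=M;b+=M@o
    return np.linalg.solve(A,b)
def totool(P,Rw=None):
    "shift in tool axes from the measured pose to world point P; turn to orientation Rw"
    s=r.state();T=R(s["tcp_rot"]);d=T.T@(np.array(P)-s["ee_pos"])
    a=cv2.Rodrigues(T.T@Rw)[0].ravel() if Rw is not None else None
    return d,a
def down(yaw):
    "tool z down, tool y axis at world angle yaw"
    y=np.array([np.cos(yaw),np.sin(yaw),0]);z=np.array([0,0,-1.]);return np.stack([np.cross(y,z),y,z],1)
E
python3 - <<'E'
from h import *
np.set_printoptions(precision=4,suppress=True)
a=cv2.imread("pics/scene0.png")[190:330,215:425]
cv2.imwrite("pics/crop0.png",cv2.resize(a,None,fx=3.8,fy=3.8,interpolation=cv2.INTER_CUBIC))
for n,p,q in [("dish",(298.4,270.6),(322.6,284.9)),("well",(323.3,253.3),(324.4,256.8)),("small",(294.4,269.1),(319,292)),("lip",(331.1,277.7),(356.9,274.5)),("scan",(310.1,214.8),(279.8,225.1)),("spare",(361.2,250.6),(340.8,236.5))]:
    print(n,tri([("scene",p),("side",q)]))
c=r.camera_model("wrist");s=r.state();T=R(s["tcp_rot"]);Rm=R(c["rvec"])
print("cam in tool",T.T@(-Rm.T@np.array(c["tvec"]).ravel()-s["ee_pos"]), "view dir",T.T@Rm.T@[0,0,1], c["K"][0][0])
print(T, r.tcp_to_tips)
for yw in (0.22,0.22+np.pi): print(yw, totool([.5,.1,.33],down(yw)))
E
```

```text
dish [0.5203 0.1405 0.0404]
well [0.5437 0.0596 0.0445]
small [0.5244 0.1527 0.0395]
lip [0.4641 0.0803 0.0335]
scan [0.6536 0.0399 0.0897]
spare [ 0.5398 -0.0519  0.0134]
cam in tool [ 0.0675  0.0007 -0.157 ] view dir [-0.2665 -0.0005  0.9638] 341.24032730239054
[[-0.9509 -0.3096  0.    ]
 [-0.3096  0.9509  0.    ]
 [-0.      0.     -1.    ]] 0.008
0.22 (array([-0.5064,  0.6153, -0.1122]), array([ 0.    , -0.    ,  1.6656]))
3.3615926535897933 (array([-0.5064,  0.6153, -0.1122]), array([ 0.   ,  0.   , -1.476]))
```

View pics/crop0.png

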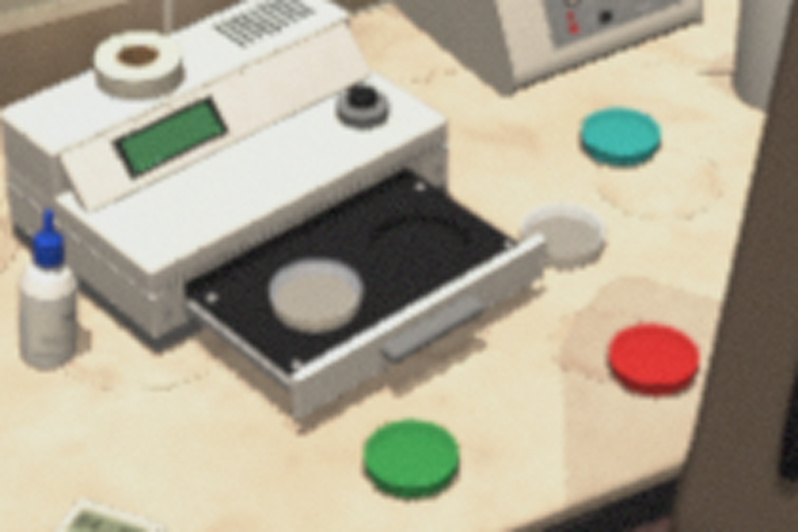

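The crop shows the clear dish on the black tray deck (scene 298,268), with the empty large well to its right. The other clear dish is on the counter. I'll move above the tray for a wrist view.

Emit:
carry_out(rows=[{"tx": -0.02,"ty": 0.02,"tz": -0.03,"az": -0.12},{"tx": -0.045,"ty": 0.05,"tz": -0.05,"az": -0.24},{"tx": -0.07,"ty": 0.08,"tz": -0.07,"az": -0.36},{"tx": -0.095,"ty": 0.11,"tz": -0.08,"az": -0.48},{"tx": -0.12,"ty": 0.14,"tz": -0.09,"az": -0.6},{"tx": -0.145,"ty": 0.17,"tz": -0.09,"az": -0.72},{"tx": -0.17,"ty": 0.2,"tz": -0.09,"az": -0.84},{"tx": -0.195,"ty": 0.23,"tz": -0.09,"az": -0.96}])

```text
invalid input
```

```bash
python3 -c "
from h import *
print(totool([.52,.08,.31],down(.22+np.pi)), r.state()['joint_pos'])"
```

```text
(array([-0.5192176 ,  0.59004429, -0.0921838 ]), array([ 3.66714822e-06,  1.06752487e-05, -1.47601283e+00])) [-9.67886001e-01  3.58590264e-01  1.19026684e-02 -7.77248232e-06
 -1.22411597e+00 -2.88124191e-01]
```

Emit:
carry_out(rows=[{"tx": -0.02,"ty": 0.02,"tz": -0.03,"ax": 0,"ay": 0,"az": -0.12},{"tx": -0.045,"ty": 0.05,"tz": -0.05,"ax": 0,"ay": 0,"az": -0.24},{"tx": -0.07,"ty": 0.08,"tz": -0.07,"ax": 0,"ay": 0,"az": -0.36},{"tx": -0.095,"ty": 0.11,"tz": -0.08,"ax": 0,"ay": 0,"az": -0.48},{"tx": -0.12,"ty": 0.14,"tz": -0.09,"ax": 0,"ay": 0,"az": -0.6},{"tx": -0.145,"ty": 0.17,"tz": -0.09,"ax": 0,"ay": 0,"az": -0.72},{"tx": -0.17,"ty": 0.2,"tz": -0.09,"ax": 0,"ay": 0,"az": -0.84},{"tx": -0.195,"ty": 0.23,"tz": -0.09,"ax": 0,"ay": 0,"az": -0.96}])

```text
t: 1.47
ee_pos: [0.3234, -0.361, 0.3083]
tcp_rot: [-1.876, 2.519, -0.002]
contact_force: [1.2, -0.2, -0.5]
width: 0.0854
gripper_force: 0.0
```

```bash
python3 -c "
from h import *
print(totool([.52,.08,.31],down(.22+np.pi)), r.state()['joint_pos'])"
```

```text
(array([-0.47883378, -0.06213995, -0.00168579]), array([-1.26243509e-03, -4.73124540e-04, -5.10298380e-01])) [-4.33489208e-01 -1.14337817e-02 -2.40465247e-01 -5.44616289e-05
 -1.34043232e+00  1.43203151e-01]
```

Emit:
carry_out(rows=[{"tx": -0.04,"ty": -0.005,"tz": 0,"ax": 0,"ay": 0,"az": -0.07},{"tx": -0.08,"ty": -0.01,"tz": 0,"ax": 0,"ay": 0,"az": -0.14},{"tx": -0.12,"ty": -0.015,"tz": 0,"ax": 0,"ay": 0,"az": -0.21},{"tx": -0.16,"ty": -0.02,"tz": 0,"ax": 0,"ay": 0,"az": -0.28},{"tx": -0.2,"ty": -0.025,"tz": 0,"ax": 0,"ay": 0,"az": -0.35},{"tx": -0.24,"ty": -0.03,"tz": 0,"ax": 0,"ay": 0,"az": -0.42},{"tx": -0.28,"ty": -0.035,"tz": 0,"ax": 0,"ay": 0,"az": -0.48},{"tx": -0.32,"ty": -0.04,"tz": 0,"ax": 0,"ay": 0,"az": -0.51}])

```text
t: 2.13
ee_pos: [0.455, -0.0663, 0.3084]
tcp_rot: [-2.449, 1.966, -0.001]
contact_force: [0.8, -0.6, -0.4]
width: 0.0853
gripper_force: 0.0
```

Emit:
carry_out(rows=[{"tx": -0.03,"ty": -0.022,"tz": 0,"ax": 0,"ay": 0,"az": 0},{"tx": -0.06,"ty": -0.045,"tz": 0,"ax": 0,"ay": 0,"az": 0},{"tx": -0.09,"ty": -0.065,"tz": 0,"ax": 0,"ay": 0,"az": 0},{"tx": -0.12,"ty": -0.088,"tz": 0,"ax": 0,"ay": 0,"az": 0},{"tx": -0.13,"ty": -0.095,"tz": 0,"ax": 0,"ay": 0,"az": 0},{"tx": -0.13,"ty": -0.095,"tz": 0,"ax": 0,"ay": 0,"az": 0}], gripper=0.03)

```text
t: 2.63
ee_pos: [0.5209, 0.0816, 0.307]
tcp_rot: [2.448, -1.968, -0.001]
contact_force: [-0.7, -0.2, -0.1]
width: 0.0302
gripper_force: 0.0
```

```bash
python3 - <<'E'
from h import *
np.set_printoptions(precision=4,suppress=True)
im=r.snapshot("wrist"); cv2.imwrite("pics/w1.png",im)
zs=dict(dish=.04,well=.031,small_well=.031,lip=.035,scan_top=.085,dropper=0,spare_dish=0)
for n,z in zs.items():
    for q in r.landmark_of(n,"wrist")[:2]: print(n,round(q["score"],2),np.round(q["point"],1),onz("wrist",q["point"],z))
s=r.state();print(s["ee_pos"],s["tcp_rot"],s["width"],s["joint_pos"])
E
```

```text
dish 0.67 [311.  248.8] [0.5179 0.139  0.04  ]
dish 0.67 [430.9 126.5] [ 0.4098 -0.0398  0.04  ]
well 0.72 [304.2 174. ] [0.546  0.0475 0.031 ]
lip 0.71 [364.4 211.2] [0.4615 0.0763 0.035 ]
scan_top 0.79 [205.7 148.1] [0.6545 0.0377 0.085 ]
dropper 0.53 [238.7 325.8] [0.5997 0.2933 0.    ]
spare_dish 0.87 [327.1  85.8] [ 0.5409 -0.0647  0.    ]
[0.5198 0.0781 0.3082] [-2.4444  1.9724 -0.0005] 0.030134194677806227 [ 0.5226  0.0622 -0.1646  0.     -1.3433 -0.3097]
```

View pics/w1.png

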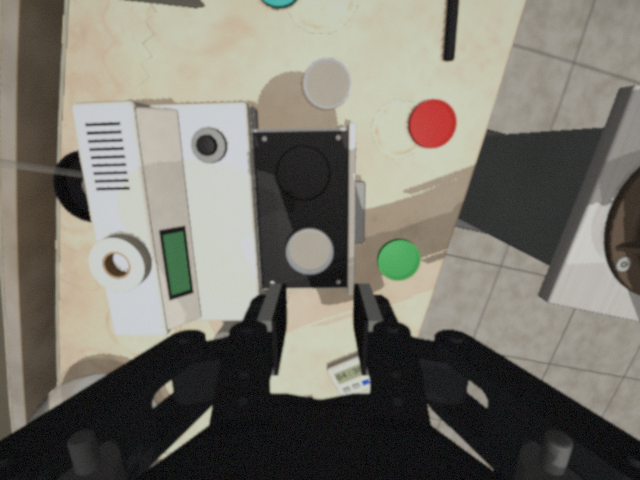

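The wrist view shows the dish at (310,250), the large well at (303,173), the lip at (361,211) and the button at (208,146). The flange edge runs from (352,122) to (350,288). Next I'll refine the reader's pose.

```bash
python3 - <<'E'
from h import *
np.set_printoptions(precision=4,suppress=True)
im=cv2.imread("pics/w1.png");g=cv2.cvtColor(im,cv2.COLOR_BGR2GRAY).astype(float)
# flange inner edge & tray/roof edge (dark<->white transitions) per row
A=[];B=[]
for y in range(145,275,3):
    row=cv2.GaussianBlur(g,(5,5),0)[y]; d=np.diff(row)
    A.append((335+np.argmax(d[335:356])+.5,y)); B.append((240+np.argmin(d[240:270])+.5,y))
for nm,Q,z in(("flange inner",A,.05),("roof front",B,.075)):
    P=np.array([onz("wrist",q,z) for q in Q])[:,:2]
    vx,vy,x0,y0=cv2.fitLine(P.astype(np.float32),cv2.DIST_HUBER,0,.01,.01).ravel(); 
    print(nm,Q[0],Q[-1],np.degrees(np.arctan2(-vx,vy) if vy>0 else np.arctan2(vx,-vy)),x0,y0)
for n,z in(("dish",.05),("spare_dish",.015)):
    for q in r.find_in(n,"wrist")[:4]: print(n,q["score"],np.round(q["extent"],1),onz("wrist",q["extent"][:2],z))
# blob centre of dish on black deck
q=[k for k in r.cut_out("dish","wrist")]
for k in q[:3]:
    m=k["region"].astype(np.uint8); c=max(cv2.findContours(m,0,1)[0],key=len); e=cv2.fitEllipse(c); print("ell",k["score"],e,onz("wrist",e[0],.05))
for n,p in (("button",(209,145)),):
    print(onz("wrist",p,.085),tri([("scene",(310.3,213.7)),("side",(281,226)),("wrist",(207,145))]))
for n,p in (("dropper",None),):
    for c in("scene","side"):
        for k in r.find_in(n,c)[:2]: print(c,k["score"],k["extent"])
E
```

```text
flange inner (np.float64(348.5), 145) (np.float64(347.5), 274) 12.787663 0.48655802 0.06810321
roof front (np.float64(248.5), 145) (np.float64(257.5), 274) 13.405495 0.5905609 0.1150678
dish 0.96 [311.1 250.6  46.9  47.2] [0.5181 0.1377 0.05  ]
dish 0.61 [430.8 123.3  48.4  50.1] [ 0.4138 -0.0427  0.05  ]
dish 0.52 [279.8   7.   35.9  13.1] [ 0.6074 -0.124   0.05  ]
spare_dish 0.75 [326.7  85.3  48.6  53.7] [ 0.5414 -0.0624  0.015 ]
ell 0.86 ((308.954833984375, 250.79734802246094), (46.30302429199219, 47.127376556396484), 114.29869842529297) [0.5207 0.1388 0.05  ]
ell 0.68 ((431.44329833984375, 123.95154571533203), (45.83277130126953, 50.53333282470703), 36.85097885131836) [ 0.4129 -0.042   0.05  ]
ell 0.65 ((398.5052795410156, 259.4217224121094), (40.734771728515625, 42.787010192871094), 78.19605255126953) [0.4061 0.1259 0.05  ]
[0.6515 0.0342 0.085 ] [0.6535 0.0369 0.0884]
scene 0.71 [229.2, 266.4, 12.3, 43.7]
scene 0.71 [311.1, 265.6, 95.5, 63.7]
side 0.82 [254.3, 331.9, 24.7, 49.9]
side 0.75 [385.2, 181.5, 16.2, 33.8]
```

```bash
python3 - <<'E'
from h import *
np.set_printoptions(precision=4,suppress=True)
print("dropper mid",tri([("scene",(229.2,266.4)),("side",(254.3,331.9))]))
print(r.tcp_to_tips, r.state()["width"])
a=.227;E=np.array([[np.cos(a),np.sin(a)],[-np.sin(a),np.cos(a)]])
print("dropper XY",E@tri([("scene",(229.2,266.4)),("side",(254.3,331.9))])[:2])
W=lambda X,Y,z:[*(E.T@[X,Y]),z]
print(W(.5435,.066,.1),totool(W(.5435,.066,.1),down(a+np.pi)))
E
```

```text
dropper mid [0.6045 0.292  0.0449]
0.008 0.030196741026116008
dropper XY [0.6547 0.1485]
[np.float64(0.5147033579501535), np.float64(0.18662449816365512), 0.1] (array([-0.1067, -0.0177,  0.2079]), array([-0.0002,  0.0001, -0.0134]))
```

Emit:
carry_out(rows=[{"tx": -0.03,"ty": -0.005,"tz": 0.0,"ax": 0,"ay": 0,"az": -0.013},{"tx": -0.065,"ty": -0.01,"tz": 0.01,"ax": 0,"ay": 0,"az": -0.013},{"tx": -0.1,"ty": -0.018,"tz": 0.03,"ax": 0,"ay": 0,"az": -0.013},{"tx": -0.107,"ty": -0.018,"tz": 0.07,"ax": 0,"ay": 0,"az": -0.013},{"tx": -0.107,"ty": -0.018,"tz": 0.11,"ax": 0,"ay": 0,"az": -0.013},{"tx": -0.107,"ty": -0.018,"tz": 0.15,"ax": 0,"ay": 0,"az": -0.013},{"tx": -0.107,"ty": -0.018,"tz": 0.19,"ax": 0,"ay": 0,"az": -0.013},{"tx": -0.107,"ty": -0.018,"tz": 0.208,"ax": 0,"ay": 0,"az": -0.013}], gripper=0.044)

```text
t: 3.95
ee_pos: [0.5122, 0.1858, 0.0949]
tcp_rot: [2.454, -1.953, -0.004]
contact_force: [-1.4, 0.0, -0.5]
width: 0.0437
gripper_force: 0.0
```

Emit:
carry_out(rows=[{"tx": 0,"ty": 0,"tz": 0.0,"ax": 0,"ay": 0,"az": 0},{"tx": 0,"ty": 0,"tz": 0.02,"ax": 0,"ay": 0,"az": 0},{"tx": 0,"ty": 0,"tz": 0.035,"ax": 0,"ay": 0,"az": 0},{"tx": 0,"ty": 0,"tz": 0.04,"ax": 0,"ay": 0,"az": 0},{"tx": 0,"ty": 0,"tz": 0.04,"ax": 0,"ay": 0,"az": 0}])

```text
t: 4.37
ee_pos: [0.515, 0.1872, 0.06]
tcp_rot: [2.458, -1.955, 0.0]
contact_force: [0.1, -0.0, -0.5]
width: 0.0443
gripper_force: 0.0
```

```bash
cat >> h.py <<'E'
a=.227;E=np.array([[np.cos(a),np.sin(a)],[-np.sin(a),np.cos(a)]])
W=lambda X,Y,z:[*(E.T@[X,Y]),z]
E
python3 - <<'E'
from h import *
np.set_printoptions(precision=4,suppress=True)
im=r.snapshot("wrist"); cv2.imwrite("pics/w2.png",im)
s=r.state();print(E@s["ee_pos"][:2],s["ee_pos"][2],s["width"],s["contact_force"],r.tcp_to_tips)
for n,z in dict(dish=.04,well=.031).items():
    for q in r.landmark_of(n,"wrist")[:2]: print(n,round(q["score"],2),np.round(q["point"],1),E@onz("wrist",q["point"],z)[:2])
E
```

```text
[0.5445 0.0667] 0.060830271502444876 0.04411142435645401 [ 0.1719  0.2566 -0.4495] 0.008
dish 0.87 [326.7 186.9] [0.5411 0.0193]
dish 0.85 [510.1 228.3] [0.4413 0.0413]
```

View pics/w2.png

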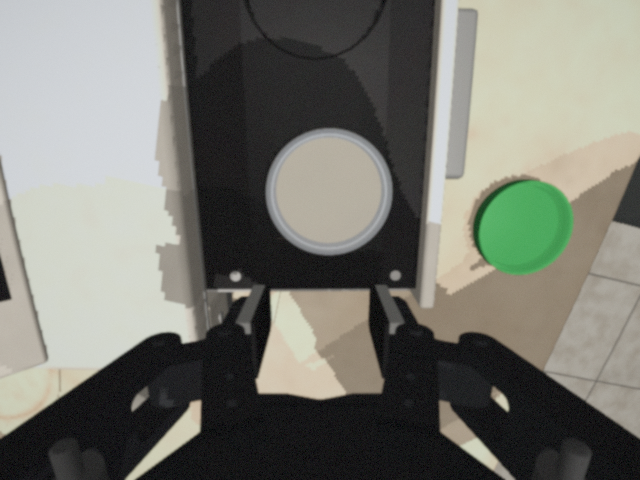

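Emit:
carry_out(rows=[{"tx": 0,"ty": 0,"tz": 0.005,"ax": 0,"ay": 0,"az": 0},{"tx": 0,"ty": 0,"tz": 0.009,"ax": 0,"ay": 0,"az": 0},{"tx": 0.004,"ty": 0,"tz": 0.009,"ax": 0,"ay": 0,"az": 0},{"tx": 0.008,"ty": 0,"tz": 0.009,"ax": 0,"ay": 0,"az": 0},{"tx": 0.012,"ty": 0,"tz": 0.009,"ax": 0,"ay": 0,"az": 0},{"tx": 0.016,"ty": 0,"tz": 0.009,"ax": 0,"ay": 0,"az": 0},{"tx": 0.02,"ty": 0,"tz": 0.009,"ax": 0,"ay": 0,"az": 0},{"tx": 0.024,"ty": 0,"tz": 0.009,"ax": 0,"ay": 0,"az": 0}])

```text
t: 5.18
ee_pos: [0.5204, 0.1634, 0.0509]
tcp_rot: [-2.458, 1.956, -0.0]
contact_force: [0.0, -0.4, -0.1]
width: 0.044
gripper_force: 0.0
```

Emit:
carry_out(rows=[{"tx": 0.004,"ty": 0,"tz": 0,"ax": 0,"ay": 0,"az": 0},{"tx": 0.008,"ty": 0,"tz": 0,"ax": 0,"ay": 0,"az": 0},{"tx": 0.012,"ty": 0,"tz": 0,"ax": 0,"ay": 0,"az": 0},{"tx": 0.016,"ty": 0,"tz": 0,"ax": 0,"ay": 0,"az": 0},{"tx": 0.02,"ty": 0,"tz": 0,"ax": 0,"ay": 0,"az": 0},{"tx": 0.024,"ty": 0,"tz": 0,"ax": 0,"ay": 0,"az": 0},{"tx": 0.028,"ty": 0,"tz": 0,"ax": 0,"ay": 0,"az": 0},{"tx": 0.032,"ty": 0,"tz": 0,"ax": 0,"ay": 0,"az": 0}])

```text
t: 5.85
ee_pos: [0.5275, 0.1323, 0.0508]
tcp_rot: [2.459, -1.956, -0.0]
contact_force: [-0.8, -0.5, -0.4]
width: 0.0441
gripper_force: 0.0
```

```bash
cat > look.py <<'E'
import sys
from h import *
np.set_printoptions(precision=4,suppress=True)
im=r.snapshot("wrist"); cv2.imwrite(f"pics/{sys.argv[1]}.png",im)
s=r.state();print(E@s["ee_pos"][:2],s["ee_pos"][2],s["width"],s["contact_force"],"t",s["t"])
for n,z in dict(dish=.04,well=.031).items():
    for q in r.landmark_of(n,"wrist")[:2]: print(n,round(q["score"],2),np.round(q["point"],1),E@onz("wrist",q["point"],z)[:2])
E
python3 look.py w3
```

```text
[0.5437 0.0097] 0.05076591044016714 0.04379808734358482 [ 0.3221 -0.2898 -0.885 ] t 5.9
dish 0.74 [328.7 298. ] [0.5388 0.0203]
dish 0.58 [507.6 308.9] [0.4406 0.0274]
well 0.79 [316.7 110.2] [ 0.5451 -0.0748]
```

View pics/w3.png

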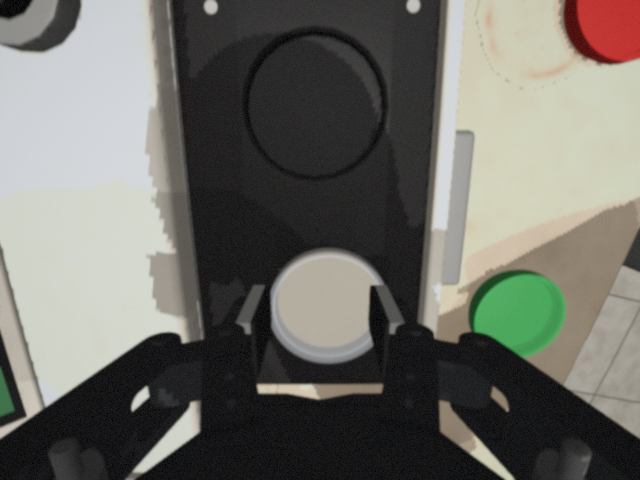

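The wrist view shows the dish at (328,305) unmoved between the fingers, so the open fingertips are riding above it. I'll work out the real tip height.

```bash
python3 - <<'E'
from h import *
np.set_printoptions(precision=4,suppress=True)
s=r.state();T=R(s["tcp_rot"])
for px in((265,286),(371,286),(241,330),(400,328)):
    o,d=ray("wrist",px);o=T.T@(o-s["ee_pos"]);d=T.T@d
    print(px,o,d,[np.round(o+d*k/abs(d[1])-o*[0,1,0],4) for k in(.022,)])
for h in(-.015,-.01,-.005,0,.008):
    print(h,proj("wrist",[s["ee_pos"]+T@np.array([x,y,h]) for x in(.011,-.011) for y in(-.022,.022)]).round(0).tolist())
E
```

```text
(265, 286) [ 0.0669  0.     -0.157 ] [-0.3894 -0.1601  0.9299] [array([ 0.0134, -0.022 , -0.0292])]
(371, 286) [ 0.0669  0.     -0.157 ] [-0.3896  0.1511  0.9297] [array([ 0.0102,  0.022 , -0.0216])]
(241, 330) [ 0.0669  0.     -0.157 ] [-0.5147 -0.2315  0.8952] [array([ 0.018 , -0.022 , -0.0719])]
(400, 328) [ 0.0669  0.     -0.157 ] [-0.5094  0.237   0.8966] [array([ 0.0196,  0.022 , -0.0738])]
-0.015 [[270.0, 279.0], [369.0, 278.0], [272.0, 323.0], [367.0, 323.0]]
-0.01 [[272.0, 275.0], [367.0, 274.0], [273.0, 318.0], [366.0, 318.0]]
-0.005 [[273.0, 271.0], [366.0, 271.0], [275.0, 313.0], [364.0, 313.0]]
0 [[274.0, 267.0], [365.0, 267.0], [276.0, 308.0], [363.0, 308.0]]
0.008 [[276.0, 262.0], [363.0, 262.0], [278.0, 301.0], [361.0, 301.0]]
```

Emit:
carry_out(rows=[{"tx": -0.01,"ty": 0,"tz": 0,"ax": 0,"ay": 0,"az": 0},{"tx": -0.02,"ty": 0,"tz": 0,"ax": 0,"ay": 0,"az": 0},{"tx": -0.03,"ty": 0,"tz": 0,"ax": 0,"ay": 0,"az": 0},{"tx": -0.04,"ty": 0,"tz": 0,"ax": 0,"ay": 0,"az": 0},{"tx": -0.05,"ty": 0,"tz": 0,"ax": 0,"ay": 0,"az": 0},{"tx": -0.056,"ty": 0,"tz": 0.0,"ax": 0,"ay": 0,"az": 0},{"tx": -0.056,"ty": 0,"tz": 0.002,"ax": 0,"ay": 0,"az": 0},{"tx": -0.056,"ty": 0,"tz": 0.004,"ax": 0,"ay": 0,"az": 0}])

```text
t: 6.67
ee_pos: [0.5147, 0.1879, 0.0467]
tcp_rot: [-2.46, 1.954, -0.0]
contact_force: [1.4, 0.2, 0.1]
width: 0.0443
gripper_force: 0.0
```

```bash
python3 look.py w4; python3 - <<'E'
from h import *
# finger outlines are the same in w2/w3/w4 (fixed to camera): keep what is dark in all
a=np.max([cv2.cvtColor(cv2.imread(f"pics/w{i}.png"),6) for i in(2,3,4)],0)[270:400,230:410]
cv2.imwrite("pics/f.png",cv2.resize(a,None,fx=4,fy=4,interpolation=cv2.INTER_CUBIC))
E
```

```text
[0.5434 0.0667] 0.046156307721296766 0.0437144718272981 [-0.3638  0.2643 -0.2762] t 6.7167
dish 0.94 [330.9 193.2] [0.5379 0.0202]
dish 0.81 [522.5 226.8] [0.4421 0.0366]
```

View pics/f.png

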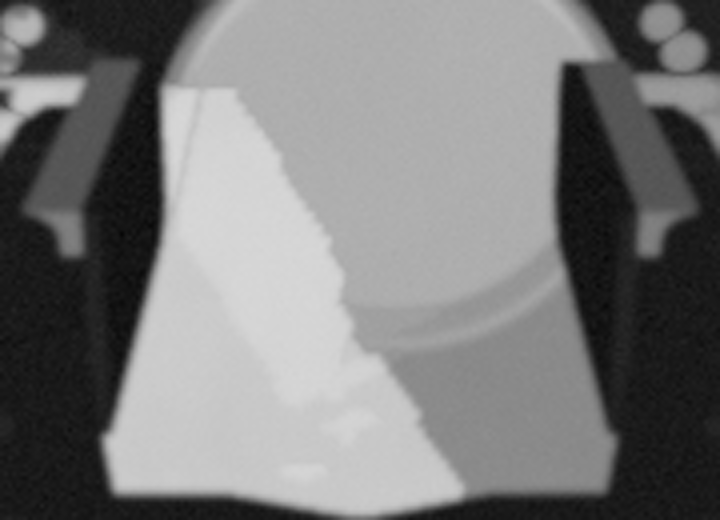

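The finger blocks end at about row 285, which puts the tips well behind the stated 8 mm at this opening. I'll step down beside the dish and watch the force.

Emit:
carry_out(rows=[{"tx": 0,"ty": 0,"tz": 0.001,"ax": 0,"ay": 0,"az": 0},{"tx": 0,"ty": 0,"tz": 0.002,"ax": 0,"ay": 0,"az": 0},{"tx": 0,"ty": 0,"tz": 0.003,"ax": 0,"ay": 0,"az": 0},{"tx": 0,"ty": 0,"tz": 0.004,"ax": 0,"ay": 0,"az": 0},{"tx": 0,"ty": 0,"tz": 0.004,"ax": 0,"ay": 0,"az": 0}])

```text
t: 7.23
ee_pos: [0.5148, 0.187, 0.0426]
tcp_rot: [2.458, -1.956, -0.0]
contact_force: [0.6, 0.8, 0.8]
width: 0.0438
gripper_force: 0.0
```

Emit:
carry_out(rows=[{"tx": 0,"ty": 0,"tz": 0.001,"ax": 0,"ay": 0,"az": 0},{"tx": 0,"ty": 0,"tz": 0.002,"ax": 0,"ay": 0,"az": 0},{"tx": 0,"ty": 0,"tz": 0.003,"ax": 0,"ay": 0,"az": 0},{"tx": 0,"ty": 0,"tz": 0.003,"ax": 0,"ay": 0,"az": 0}])

```text
t: 7.57
ee_pos: [0.5147, 0.1872, 0.0396]
tcp_rot: [2.458, -1.955, -0.0]
contact_force: [-0.3, 0.3, -0.5]
width: 0.0438
gripper_force: 0.0
```

Emit:
carry_out(rows=[{"tx": 0,"ty": 0,"tz": 0.001,"ax": 0,"ay": 0,"az": 0},{"tx": 0,"ty": 0,"tz": 0.002,"ax": 0,"ay": 0,"az": 0},{"tx": 0,"ty": 0,"tz": 0.003,"ax": 0,"ay": 0,"az": 0},{"tx": 0,"ty": 0,"tz": 0.003,"ax": 0,"ay": 0,"az": 0}])

```text
t: 7.9
ee_pos: [0.5147, 0.1872, 0.0366]
tcp_rot: [2.458, -1.955, -0.0]
contact_force: [0.2, -0.4, -1.6]
width: 0.044
gripper_force: 0.0
```

Emit:
carry_out(rows=[{"tx": 0,"ty": 0,"tz": 0.001,"ax": 0,"ay": 0,"az": 0},{"tx": 0,"ty": 0,"tz": 0.002,"ax": 0,"ay": 0,"az": 0},{"tx": 0,"ty": 0,"tz": 0.003,"ax": 0,"ay": 0,"az": 0},{"tx": 0,"ty": 0,"tz": 0.003,"ax": 0,"ay": 0,"az": 0}])

```text
t: 8.23
ee_pos: [0.5147, 0.1872, 0.0335]
tcp_rot: [2.458, -1.955, -0.0]
contact_force: [-0.3, -0.0, -0.2]
width: 0.0442
gripper_force: 0.0
```

```bash
python3 look.py w5; python3 - <<'E'
from h import *
im=cv2.imread("pics/w5.png"); s=r.snapshot("side")[180:340,240:400]
s=cv2.resize(s,None,fx=3,fy=3,interpolation=cv2.INTER_CUBIC)
o=np.hstack([cv2.resize(im[170:410,200:440],(480,480)),s]);o=cv2.resize(o,(800,400))
cv2.imwrite("pics/c5.png",o)
E
```

```text
[0.5437 0.0666] 0.03365833002514875 0.04430865044228035 [-0.7329  0.1845 -0.5709] t 8.2833
dish 0.93 [537.8 234.6] [0.4424 0.0376]
dish 0.74 [327.3 197.4] [0.5403 0.0206]
```

View pics/c5.png

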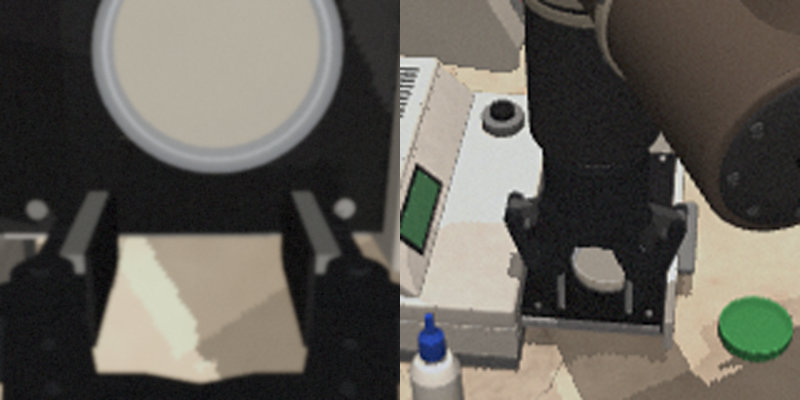

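```bash
python3 - <<'E'
from h import *
np.set_printoptions(precision=4,suppress=True)
for px in((304,303),(332,305)):
    for z in(.04,.045,.05,.055,.06): print(px,z,E@onz("side",px,z)[:2])
E
```

```text
(304, 303) 0.04 [0.5709 0.0695]
(304, 303) 0.045 [0.5703 0.0739]
(304, 303) 0.05 [0.5696 0.0782]
(304, 303) 0.055 [0.569  0.0826]
(304, 303) 0.06 [0.5683 0.0869]
(332, 305) 0.04 [0.5153 0.0691]
(332, 305) 0.045 [0.515  0.0735]
(332, 305) 0.05 [0.5147 0.0778]
(332, 305) 0.055 [0.5144 0.0822]
(332, 305) 0.06 [0.5142 0.0865]
```

The side view puts the fingertips at about z = 0.050 with the TCP at 0.0337, so they sit about 16 mm behind the TCP. I'll lower 4 mm more and push.

Emit:
carry_out(rows=[{"tx": 0,"ty": 0,"tz": 0.001,"ax": 0,"ay": 0,"az": 0},{"tx": 0,"ty": 0,"tz": 0.002,"ax": 0,"ay": 0,"az": 0},{"tx": 0,"ty": 0,"tz": 0.003,"ax": 0,"ay": 0,"az": 0},{"tx": 0,"ty": 0,"tz": 0.004,"ax": 0,"ay": 0,"az": 0},{"tx": 0,"ty": 0,"tz": 0.004,"ax": 0,"ay": 0,"az": 0}])

```text
t: 8.85
ee_pos: [0.5147, 0.1872, 0.0295]
tcp_rot: [2.458, -1.955, -0.0]
contact_force: [-0.0, 0.4, 0.4]
width: 0.0438
gripper_force: 0.0
```

Emit:
carry_out(rows=[{"tx": 0.004,"ty": 0,"tz": 0,"ax": 0,"ay": 0,"az": 0},{"tx": 0.008,"ty": 0,"tz": 0,"ax": 0,"ay": 0,"az": 0},{"tx": 0.012,"ty": 0,"tz": 0,"ax": 0,"ay": 0,"az": 0},{"tx": 0.016,"ty": 0,"tz": 0,"ax": 0,"ay": 0,"az": 0},{"tx": 0.02,"ty": 0,"tz": 0,"ax": 0,"ay": 0,"az": 0},{"tx": 0.024,"ty": 0,"tz": 0,"ax": 0,"ay": 0,"az": 0},{"tx": 0.028,"ty": 0,"tz": 0,"ax": 0,"ay": 0,"az": 0},{"tx": 0.032,"ty": 0,"tz": 0,"ax": 0,"ay": 0,"az": 0}])

```text
t: 9.52
ee_pos: [0.5222, 0.1556, 0.0298]
tcp_rot: [-2.459, 1.956, -0.0]
contact_force: [-0.0, 0.1, 0.2]
width: 0.044
gripper_force: 0.0
```

```bash
python3 look.py w6
```

```text
[0.5437 0.0336] 0.029800286808590003 0.04402486542351118 [ 0.005  -0.4769 -1.1016] t 9.5667
dish 0.91 [528.2 288.6] [0.4451 0.0304]
dish 0.72 [320.5 236.4] [0.5433 0.0048]
well 0.63 [315.5  45.8] [ 0.5453 -0.0741]
```

Emit:
carry_out(rows=[{"tx": 0.004,"ty": 0,"tz": 0,"ax": 0,"ay": 0,"az": 0},{"tx": 0.008,"ty": 0,"tz": 0,"ax": 0,"ay": 0,"az": 0},{"tx": 0.012,"ty": 0,"tz": 0,"ax": 0,"ay": 0,"az": 0},{"tx": 0.016,"ty": 0,"tz": 0,"ax": 0,"ay": 0,"az": 0},{"tx": 0.02,"ty": 0,"tz": 0,"ax": 0,"ay": 0,"az": 0},{"tx": 0.024,"ty": 0,"tz": 0,"ax": 0,"ay": 0,"az": 0},{"tx": 0.028,"ty": 0,"tz": 0,"ax": 0,"ay": 0,"az": 0},{"tx": 0.032,"ty": 0,"tz": 0,"ax": 0,"ay": 0,"az": 0}])

```text
t: 10.33
ee_pos: [0.5294, 0.1245, 0.0298]
tcp_rot: [-2.459, 1.956, 0.0]
contact_force: [-1.0, 0.7, -0.1]
width: 0.0436
gripper_force: 0.1
```

Emit:
carry_out(rows=[{"tx": 0.004,"ty": 0,"tz": 0,"ax": 0,"ay": 0,"az": 0},{"tx": 0.008,"ty": 0,"tz": 0,"ax": 0,"ay": 0,"az": 0},{"tx": 0.012,"ty": 0,"tz": 0,"ax": 0,"ay": 0,"az": 0},{"tx": 0.016,"ty": 0,"tz": 0,"ax": 0,"ay": 0,"az": 0},{"tx": 0.02,"ty": 0,"tz": 0,"ax": 0,"ay": 0,"az": 0},{"tx": 0.024,"ty": 0,"tz": 0,"ax": 0,"ay": 0,"az": 0},{"tx": 0.028,"ty": 0,"tz": 0,"ax": 0,"ay": 0,"az": 0},{"tx": 0.032,"ty": 0,"tz": 0,"ax": 0,"ay": 0,"az": 0}])

```text
t: 11.0
ee_pos: [0.5366, 0.0934, 0.0298]
tcp_rot: [-2.459, 1.956, -0.0]
contact_force: [-0.5, 0.7, -0.3]
width: 0.044
gripper_force: 0.2
```

```bash
python3 look.py w7
```

```text
[ 0.5437 -0.0303] 0.029779130619611162 0.043829983328091855 [-0.3597 -0.3999 -0.584 ] t 11.05
dish 0.97 [626.3  80.1] [ 0.4169 -0.1257]
dish 0.87 [321.3 235.5] [ 0.5429 -0.0595]
```

Emit:
carry_out(rows=[{"tx": 0.003,"ty": 0,"tz": 0,"ax": 0,"ay": 0,"az": 0},{"tx": 0.006,"ty": 0,"tz": 0,"ax": 0,"ay": 0,"az": 0},{"tx": 0.009,"ty": 0,"tz": 0,"ax": 0,"ay": 0,"az": 0},{"tx": 0.011,"ty": 0,"tz": 0,"ax": 0,"ay": 0,"az": 0},{"tx": 0.013,"ty": 0,"tz": 0,"ax": 0,"ay": 0,"az": 0},{"tx": 0.015,"ty": 0,"tz": 0,"ax": 0,"ay": 0,"az": 0},{"tx": 0.017,"ty": 0,"tz": 0,"ax": 0,"ay": 0,"az": 0},{"tx": 0.017,"ty": 0,"tz": 0,"ax": 0,"ay": 0,"az": 0}])

```text
t: 11.82
ee_pos: [0.5403, 0.0768, 0.0298]
tcp_rot: [2.458, -1.956, 0.0]
contact_force: [0.4, -0.4, -0.4]
width: 0.044
gripper_force: 0.0
```

```bash
python3 look.py w8
```

```text
[ 0.5438 -0.0466] 0.02981304186702305 0.04395733978180315 [ 0.4926 -0.3662 -0.5779] t 11.8667
dish 0.96 [317.3 237.1] [ 0.5448 -0.0753]
dish 0.86 [623.5 114.2] [ 0.4155 -0.1288]
```

View pics/w8.png

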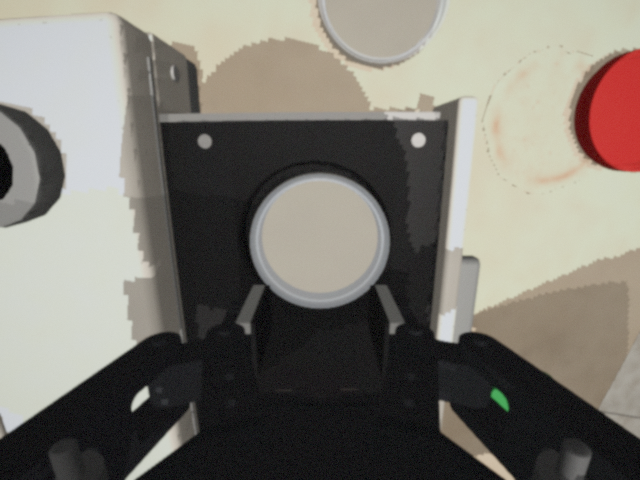

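```bash
python3 - <<'E'
from h import *
for n in("w6","w7","w8"):
    g=cv2.cvtColor(cv2.imread(f"pics/{n}.png"),6)
    m=(cv2.medianBlur(g,5)>75).astype(np.uint8)[100:330,215:425]
    c=max(cv2.findContours(m,0,1)[0],key=lambda c:cv2.contourArea(c) if cv2.pointPolygonTest(c,(105,135),False)>0 else 0)
    print(n,cv2.boundingRect(c),[m[y-100].sum() for y in(200,220,235,250)])
s=r.state();T=R(s["tcp_rot"]);c=E.T@[.5438,-.0765]
for z in(.046,.055):
    print(z,[np.ptp(proj("wrist",[[*(c+.03*np.array([np.cos(t),np.sin(t)])),z] for t in np.linspace(0,6.3,60)]),axis=0)])
E
```

```text
w6 (22, 66, 166, 164) [np.uint64(128), np.uint64(146), np.uint64(151), np.uint64(149)]
w7 (23, 66, 165, 164) [np.uint64(127), np.uint64(145), np.uint64(150), np.uint64(149)]
w8 (35, 73, 140, 136) [np.uint64(113), np.uint64(134), np.uint64(140), np.uint64(140)]
0.046 [array([140.55720586, 136.23780819])]
0.055 [array([149.44695649, 144.24425431])]
```

The dish's pixel size (140 × 136) matches the seated height of 0.046 exactly, against 149 × 144 if it were unseated. It is flat in the large well at (319,240). I'll back off and lift, then go round to the front of the lip with the fingers closed and the tool turned 90°.

Emit:
carry_out(rows=[{"tx": -0.008,"ty": 0,"tz": 0,"ax": 0,"ay": 0,"az": 0},{"tx": -0.016,"ty": 0,"tz": 0,"ax": 0,"ay": 0,"az": 0},{"tx": -0.02,"ty": 0,"tz": -0.02,"ax": 0,"ay": 0,"az": 0},{"tx": -0.02,"ty": 0,"tz": -0.05,"ax": 0,"ay": 0,"az": 0},{"tx": -0.02,"ty": 0,"tz": -0.08,"ax": 0,"ay": 0,"az": 0},{"tx": -0.02,"ty": 0,"tz": -0.11,"ax": 0,"ay": 0,"az": 0},{"tx": -0.02,"ty": 0,"tz": -0.13,"ax": 0,"ay": 0,"az": 0},{"tx": -0.02,"ty": 0,"tz": -0.13,"ax": 0,"ay": 0,"az": 0}])

```text
t: 12.63
ee_pos: [0.5382, 0.0985, 0.1648]
tcp_rot: [-2.455, 1.949, -0.006]
contact_force: [0.2, 1.1, -0.9]
width: 0.0442
gripper_force: 0.0
```

Emit:
carry_out(rows=[{"tx": 0,"ty": 0.01,"tz": 0,"ax": 0,"ay": 0,"az": 0.12},{"tx": 0,"ty": 0.025,"tz": 0,"ax": 0,"ay": 0,"az": 0.24},{"tx": 0,"ty": 0.04,"tz": 0,"ax": 0,"ay": 0,"az": 0.36},{"tx": 0,"ty": 0.055,"tz": 0,"ax": 0,"ay": 0,"az": 0.48},{"tx": 0,"ty": 0.07,"tz": 0,"ax": 0,"ay": 0,"az": 0.6},{"tx": 0,"ty": 0.085,"tz": 0,"ax": 0,"ay": 0,"az": 0.72},{"tx": 0,"ty": 0.1,"tz": 0,"ax": 0,"ay": 0,"az": 0.84},{"tx": 0,"ty": 0.1,"tz": 0,"ax": 0,"ay": 0,"az": 0.96}], gripper=0.0)

```text
t: 13.3
ee_pos: [0.4357, 0.0739, 0.1594]
tcp_rot: [1.269, -2.873, -0.001]
contact_force: [0.3, -0.4, 0.7]
width: -0.0
gripper_force: 0.0
```

Emit:
carry_out(rows=[{"tx": 0,"ty": 0,"tz": 0,"ax": 0,"ay": 0,"az": 0.12},{"tx": 0,"ty": 0,"tz": 0,"ax": 0,"ay": 0,"az": 0.24},{"tx": 0,"ty": 0,"tz": 0,"ax": 0,"ay": 0,"az": 0.36},{"tx": 0,"ty": 0,"tz": 0,"ax": 0,"ay": 0,"az": 0.48},{"tx": 0,"ty": 0,"tz": 0,"ax": 0,"ay": 0,"az": 0.6},{"tx": 0,"ty": 0,"tz": 0,"ax": 0,"ay": 0,"az": 0.61},{"tx": 0,"ty": 0,"tz": 0,"ax": 0,"ay": 0,"az": 0.61}])

```text
t: 13.88
ee_pos: [0.4381, 0.0746, 0.1596]
tcp_rot: [0.362, -3.12, 0.0]
contact_force: [0.2, -0.4, -0.3]
width: -0.0006
gripper_force: 0.0
```

```bash
python3 look.py w9;python3 - <<'E'
from h import *
np.set_printoptions(precision=4,suppress=True)
print(totool(W(.44,-.028,.10),down(a+np.pi/2)))
for c in("wrist",):
  for q in r.landmark_of("lip",c)[:2]: print(c,q["score"],q["point"],E@onz(c,q["point"],.035)[:2])
print(r.state()["joint_pos"])
E
```

```text
[ 0.4437 -0.026 ] 0.15964478925927014 1.754164456553866e-05 [-0.8037  0.6219 -0.3105] t 13.9333
dish 0.91 [200.8 158.3] [ 0.3837 -0.1201]
dish 0.85 [396.9 197.6] [0.4144 0.0372]
(array([ 0.0037, -0.0018,  0.0597]), array([ 0.    , -0.0002,  0.0041]))
wrist 0.56 [162.9, 295.2] [ 0.5039 -0.1674]
wrist 0.46 [266.5, 333.1] [ 0.5415 -0.0748]
[ 0.614   0.0217 -0.5574 -0.     -0.9917 -1.9544]
```

Emit:
carry_out(rows=[{"tx": 0,"ty": 0,"tz": 0.02,"ax": 0,"ay": 0,"az": 0},{"tx": 0,"ty": 0,"tz": 0.04,"ax": 0,"ay": 0,"az": 0},{"tx": 0,"ty": -0.002,"tz": 0.06,"ax": 0,"ay": 0,"az": 0.004},{"tx": 0,"ty": -0.002,"tz": 0.08,"ax": 0,"ay": 0,"az": 0.004},{"tx": 0,"ty": -0.002,"tz": 0.09,"ax": 0,"ay": 0,"az": 0.004},{"tx": 0,"ty": -0.002,"tz": 0.09,"ax": 0,"ay": 0,"az": 0.004}])

```text
t: 14.58
ee_pos: [0.4374, 0.0713, 0.0677]
tcp_rot: [0.352, -3.118, 0.003]
contact_force: [-0.8, -0.1, -0.5]
width: -0.0
gripper_force: 0.0
```

```bash
python3 look.py w10;python3 - <<'E'
from h import *
np.set_printoptions(precision=4,suppress=True,linewidth=200)
A,B=[cv2.medianBlur(cv2.cvtColor(cv2.imread(f"pics/{n}.png"),6),3) for n in("w9","w10")]
for nm,I in(("A",A),("B",B)):
    print(nm); 
    for y in range(236,330,6): print(y,I[y,290:352:4])
s=r.state();T=R(s["tcp_rot"])
for h in(-.02,-.015,-.01,-.005,0,.008):
    print(h,proj("wrist",[s["ee_pos"]+T@np.array([x,0,h]) for x in(.011,-.011)]).round(0).tolist())
E
```

```text
[ 0.4431 -0.0287] 0.06899454422622295 -1.2540261453082216e-06 [ 0.0868 -0.1347  0.1359] t 14.6333
dish 0.96 [431.7 215. ] [0.4122 0.0348]
dish 0.86 [154.9 163.3] [ 0.3833 -0.1168]
A
236 [141 143 143 143 142 142 143 143 145 143 140 138 138 139 139 139]
242 [142 142 143 144 145 143 143 144 143 143 141 141 142 141 139 138]
248 [144 144 146 145 145 143 142 143 143 143 142 142 142 141 139 138]
254 [142 143 143 145 142 140 141 142 142 140 140 140 141 140 139 138]
260 [77 75 76 78 74 76 71 66 68 74 77 76 77 75 76 75]
266 [ 99  99  98  93  87  84  84  81  83  84  84  97  99  98 123 138]
272 [ 84  88  83  80  82  82  81  80  82  83 103 128 142 133 133 134]
278 [ 89  89  89  89  90  89  91  91  99  99  99  99 101 100  97 103]
284 [138 137 138 136  97  84  84  60  71  97  99 139 195 195 195 195]
290 [40 52 50 63 76 77 74 18 23 75 76 77 68 69 67 69]
296 [27 18 20 34 76 75 74 20 16 74 76 76 23 20 20 31]
302 [21 19 19 46 77 76 70 16 22 74 77 76 27 23 20 20]
308 [22 24 26 57 72 75 73 15 20 69 71 76 46 23 24 28]
314 [16 18 19 65 70 71 65 15 19 69 70 70 54 18 17 16]
320 [19 15 16 44 73 93 78 23 26 92
[... 647 characters left out ...]
6 127 126  93  85  82  41  50  83  83  99 124 124 124 123]
290 [128 127 127 124  80  80  78  16  20  78  78  84 123 123 124 124]
296 [ 92  20  27  40  80  78  77  19  21  77  79  77  30  25  21 106]
302 [19 21 24 47 79 80 73 16 21 78 79 79 33 23 23 22]
308 [27 26 24 65 74 77 71 18 19 76 78 79 50 20 20 23]
314 [19 17 20 71 72 72 67 16 20 73 77 75 58 18 17 16]
320 [20 20 21 43 76 97 81 26 26 95 91 71 39 17 14 20]
326 [20 20 26 18 14 21 81 31 32 86 23 23 21 18 21 21]
-0.02 [[318.0, 284.0], [318.0, 330.0]]
-0.015 [[318.0, 280.0], [318.0, 324.0]]
-0.01 [[318.0, 276.0], [318.0, 319.0]]
-0.005 [[318.0, 272.0], [318.0, 314.0]]
0 [[318.0, 269.0], [318.0, 310.0]]
0.008 [[318.0, 263.0], [318.0, 303.0]]
```

Emit:
carry_out(rows=[{"tx": 0,"ty": 0,"tz": 0.01,"ax": 0,"ay": 0,"az": 0},{"tx": 0,"ty": 0,"tz": 0.02,"ax": 0,"ay": 0,"az": 0},{"tx": 0,"ty": 0,"tz": 0.03,"ax": 0,"ay": 0,"az": 0},{"tx": 0,"ty": 0,"tz": 0.04,"ax": 0,"ay": 0,"az": 0},{"tx": 0,"ty": 0,"tz": 0.048,"ax": 0,"ay": 0,"az": 0},{"tx": 0,"ty": 0,"tz": 0.053,"ax": 0,"ay": 0,"az": 0},{"tx": 0,"ty": 0,"tz": 0.053,"ax": 0,"ay": 0,"az": 0}])

```text
t: 15.32
ee_pos: [0.4387, 0.0721, 0.0165]
tcp_rot: [0.351, -3.121, 0.0]
contact_force: [-0.1, -0.5, 0.0]
width: 0.0001
gripper_force: 0.0
```

Emit:
carry_out(rows=[{"tx": -0.004,"ty": 0,"tz": 0,"ax": 0,"ay": 0,"az": 0},{"tx": -0.008,"ty": 0,"tz": 0,"ax": 0,"ay": 0,"az": 0},{"tx": -0.012,"ty": 0,"tz": 0,"ax": 0,"ay": 0,"az": 0},{"tx": -0.016,"ty": 0,"tz": 0,"ax": 0,"ay": 0,"az": 0},{"tx": -0.02,"ty": 0,"tz": 0,"ax": 0,"ay": 0,"az": 0},{"tx": -0.024,"ty": 0,"tz": 0,"ax": 0,"ay": 0,"az": 0},{"tx": -0.028,"ty": 0,"tz": 0,"ax": 0,"ay": 0,"az": 0},{"tx": -0.032,"ty": 0,"tz": 0,"ax": 0,"ay": 0,"az": 0}])

```text
t: 15.98
ee_pos: [0.4702, 0.0793, 0.0168]
tcp_rot: [0.351, -3.122, 0.0]
contact_force: [-2.7, 0.7, 1.9]
width: -0.0001
gripper_force: 1.2
```

```bash
python3 look.py w11;python3 - <<'E'
from h import *
im=r.snapshot("side")
cv2.imwrite("pics/s11.png",im)
for c in("side",):
  for q in r.landmark_of("lip",c)[:2]: print(c,q["score"],q["point"],E@onz(c,q["point"],.035)[:2])
E
```

```text
[ 0.477  -0.0284] 0.01682743616107401 -0.00020864743232161656 [-0.1192 -0.9814 -1.7589] t 16.0333
dish 0.89 [466.2 164.5] [0.4151 0.029 ]
dish 0.81 [100.9  97.7] [ 0.3898 -0.1092]
side 0.69 [347.7, 274.0] [ 0.48967245 -0.02443784]
side 0.23 [347.1, 393.3] [0.47412124 0.25716617]
```

Emit:
carry_out(rows=[{"tx": -0.005,"ty": 0,"tz": 0,"ax": 0,"ay": 0,"az": 0},{"tx": -0.01,"ty": 0,"tz": 0,"ax": 0,"ay": 0,"az": 0},{"tx": -0.015,"ty": 0,"tz": 0,"ax": 0,"ay": 0,"az": 0},{"tx": -0.02,"ty": 0,"tz": 0,"ax": 0,"ay": 0,"az": 0},{"tx": -0.025,"ty": 0,"tz": 0,"ax": 0,"ay": 0,"az": 0},{"tx": -0.03,"ty": 0,"tz": 0,"ax": 0,"ay": 0,"az": 0},{"tx": -0.035,"ty": 0,"tz": 0,"ax": 0,"ay": 0,"az": 0},{"tx": -0.04,"ty": 0,"tz": 0,"ax": 0,"ay": 0,"az": 0}])

```text
t: 16.9
ee_pos: [0.5095, 0.0884, 0.0167]
tcp_rot: [0.351, -3.122, -0.0]
contact_force: [-2.8, 1.7, 0.2]
width: -0.0002
gripper_force: 1.2
```

Emit:
carry_out(rows=[{"tx": -0.005,"ty": 0,"tz": 0,"ax": 0,"ay": 0,"az": 0},{"tx": -0.01,"ty": 0,"tz": 0,"ax": 0,"ay": 0,"az": 0},{"tx": -0.015,"ty": 0,"tz": 0,"ax": 0,"ay": 0,"az": 0},{"tx": -0.02,"ty": 0,"tz": 0,"ax": 0,"ay": 0,"az": 0},{"tx": -0.025,"ty": 0,"tz": 0,"ax": 0,"ay": 0,"az": 0},{"tx": -0.03,"ty": 0,"tz": 0,"ax": 0,"ay": 0,"az": 0},{"tx": -0.035,"ty": 0,"tz": 0,"ax": 0,"ay": 0,"az": 0},{"tx": -0.04,"ty": 0,"tz": 0,"ax": 0,"ay": 0,"az": 0}])

```text
t: 17.57
ee_pos: [0.5485, 0.0972, 0.0168]
tcp_rot: [0.351, -3.122, 0.0]
contact_force: [-2.2, 1.0, 0.8]
width: -0.0001
gripper_force: 1.2
```

Now about 11 mm remain, in fine steps.

Emit:
carry_out(rows=[{"tx": -0.002,"ty": 0,"tz": 0,"ax": 0,"ay": 0,"az": 0},{"tx": -0.004,"ty": 0,"tz": 0,"ax": 0,"ay": 0,"az": 0},{"tx": -0.006,"ty": 0,"tz": 0,"ax": 0,"ay": 0,"az": 0},{"tx": -0.007,"ty": 0,"tz": 0,"ax": 0,"ay": 0,"az": 0},{"tx": -0.008,"ty": 0,"tz": 0,"ax": 0,"ay": 0,"az": 0},{"tx": -0.008,"ty": 0,"tz": 0,"ax": 0,"ay": 0,"az": 0}])

```text
t: 18.07
ee_pos: [0.556, 0.0988, 0.0168]
tcp_rot: [-0.351, 3.122, 0.0]
contact_force: [-0.9, -0.2, 0.3]
width: 0.0005
gripper_force: 0.6
```

Emit:
carry_out(rows=[{"tx": -0.001,"ty": 0,"tz": 0,"ax": 0,"ay": 0,"az": 0},{"tx": -0.002,"ty": 0,"tz": 0,"ax": 0,"ay": 0,"az": 0},{"tx": -0.002,"ty": 0,"tz": 0,"ax": 0,"ay": 0,"az": 0}])

```text
t: 18.32
ee_pos: [0.5579, 0.0993, 0.0168]
tcp_rot: [-0.351, 3.122, -0.0]
contact_force: [-2.0, 1.0, 0.0]
width: -0.0003
gripper_force: 0.8
```

Emit:
carry_out(rows=[{"tx": -0.001,"ty": 0,"tz": 0,"ax": 0,"ay": 0,"az": 0},{"tx": -0.002,"ty": 0,"tz": 0,"ax": 0,"ay": 0,"az": 0},{"tx": -0.002,"ty": 0,"tz": 0,"ax": 0,"ay": 0,"az": 0}])

```text
t: 18.57
ee_pos: [0.56, 0.0998, 0.0168]
tcp_rot: [-0.351, 3.122, 0.0]
contact_force: [-1.8, 0.5, -0.4]
width: -0.0001
gripper_force: 0.7
```

Emit:
carry_out(rows=[{"tx": -0.001,"ty": 0,"tz": 0,"ax": 0,"ay": 0,"az": 0},{"tx": -0.002,"ty": 0,"tz": 0,"ax": 0,"ay": 0,"az": 0},{"tx": -0.002,"ty": 0,"tz": 0,"ax": 0,"ay": 0,"az": 0}])

```text
t: 18.82
ee_pos: [0.5617, 0.1002, 0.0168]
tcp_rot: [0.351, -3.122, 0.0]
contact_force: [-2.6, 1.4, -0.1]
width: -0.0002
gripper_force: 1.1
```

Emit:
carry_out(rows=[{"tx": -0.001,"ty": 0,"tz": 0,"ax": 0,"ay": 0,"az": 0},{"tx": -0.001,"ty": 0,"tz": 0,"ax": 0,"ay": 0,"az": 0},{"tx": -0.002,"ty": 0,"tz": 0,"ax": 0,"ay": 0,"az": 0},{"tx": -0.002,"ty": 0,"tz": 0,"ax": 0,"ay": 0,"az": 0}])

```text
t: 19.15
ee_pos: [0.5618, 0.1, 0.0166]
tcp_rot: [0.35, -3.119, 0.001]
contact_force: [-8.9, 1.8, 4.9]
width: 0.0002
gripper_force: 4.0
```

The force rose to 9 N and motion stopped, so the tray is shut. Now I'll back off, lift and measure the button.

Emit:
carry_out(rows=[{"tx": 0.01,"ty": 0,"tz": 0,"ax": 0,"ay": 0,"az": 0},{"tx": 0.025,"ty": 0,"tz": 0,"ax": 0,"ay": 0,"az": 0},{"tx": 0.03,"ty": 0,"tz": -0.02,"ax": 0,"ay": 0,"az": 0},{"tx": 0.03,"ty": 0,"tz": -0.06,"ax": 0,"ay": 0,"az": 0},{"tx": 0.03,"ty": 0,"tz": -0.1,"ax": 0,"ay": 0,"az": 0},{"tx": 0.03,"ty": 0,"tz": -0.14,"ax": 0,"ay": 0,"az": 0},{"tx": 0.03,"ty": 0,"tz": -0.18,"ax": 0,"ay": 0,"az": 0},{"tx": 0.03,"ty": 0,"tz": -0.18,"ax": 0,"ay": 0,"az": 0}])

```text
t: 19.82
ee_pos: [0.5389, 0.0952, 0.206]
tcp_rot: [-0.351, 3.107, 0.005]
contact_force: [3.2, 0.4, 0.3]
width: -0.0001
gripper_force: 0.0
```

```bash
python3 - <<'E'
from h import *
np.set_printoptions(precision=4,suppress=True)
obs=[]
for c in("wrist","side","scene"):
  im=r.snapshot(c); cv2.imwrite(f"pics/{c}12.png",im)
  for n,z in(("scan_top",.088),("lip",.035)):
    for q in r.landmark_of(n,c)[:2]: print(c,n,round(q["score"],2),q["point"],E@onz(c,q["point"],z)[:2],onz(c,q["point"],z))
s=r.state();print(E@s["ee_pos"][:2],s["ee_pos"])
print(proj("wrist",[W(.645,-.112,.088)]))
E
```

```text
wrist scan_top 0.51 [229.2, 342.3] [ 0.643  -0.1091] [0.6511 0.0384 0.088 ]
wrist lip 0.86 [321.4, 247.9] [ 0.5686 -0.0263] [0.5599 0.1023 0.035 ]
side scan_top 0.47 [223.4, 252.6] [ 0.747  -0.0082] [0.7297 0.1601 0.088 ]
side scan_top 0.37 [278.9, 225.0] [ 0.6475 -0.1073] [0.655  0.0412 0.088 ]
side lip 0.75 [305.9, 271.0] [ 0.5787 -0.0244] [0.5694 0.1065 0.035 ]
scene scan_top 0.58 [312.5, 214.5] [ 0.6466 -0.1181] [0.6566 0.0304 0.088 ]
scene lip 0.74 [301.0, 255.4] [ 0.5845 -0.0256] [0.5753 0.1066 0.035 ]
scene lip 0.72 [268.0, 249.9] [0.6582 0.0241] [0.6359 0.1716 0.035 ]
[ 0.5414 -0.0288] [0.534  0.0937 0.1957]
[[225.932  349.4332]]
```

Emit:
carry_out(rows=[{"tx": -0.03,"ty": -0.02,"tz": 0,"ax": 0,"ay": 0,"az": 0},{"tx": -0.06,"ty": -0.045,"tz": 0,"ax": 0,"ay": 0,"az": 0},{"tx": -0.09,"ty": -0.07,"tz": 0,"ax": 0,"ay": 0,"az": 0},{"tx": -0.104,"ty": -0.082,"tz": 0,"ax": 0,"ay": 0,"az": 0},{"tx": -0.104,"ty": -0.082,"tz": 0.02,"ax": 0,"ay": 0,"az": 0},{"tx": -0.104,"ty": -0.082,"tz": 0.03,"ax": 0,"ay": 0,"az": 0},{"tx": -0.104,"ty": -0.082,"tz": 0.03,"ax": 0,"ay": 0,"az": 0}])

```text
t: 20.85
ee_pos: [0.6518, 0.0365, 0.1628]
tcp_rot: [0.349, -3.116, 0.001]
contact_force: [-0.4, 0.2, -0.4]
width: -0.0002
gripper_force: 0.0
```

```bash
python3 - <<'E'
from h import *
np.set_printoptions(precision=4,suppress=True)
s=r.state();print(E@s["ee_pos"][:2],s["ee_pos"])
t=tri([("scene",(312.5,214.5)),("side",(278.9,225))]);print("pair z",t,E@t[:2])
ims=[]
for c in("wrist","side","scene"):
  im=r.snapshot(c); cv2.imwrite(f"pics/{c}13.png",im)
  for n,z in(("scan_top",.088),("lip",.035)):
    for q in r.landmark_of(n,c)[:2]: print(c,n,round(q["score"],2),q["point"],E@onz(c,q["point"],z)[:2])
a_=cv2.imread("pics/wrist13.png")[180:420,200:440];b=cv2.imread("pics/wrist12.png")[250:430,170:350]
s_=cv2.imread("pics/side13.png")[170:290,230:350];d=cv2.imread("pics/scene13.png")[170:290,250:370]
cv2.imwrite("pics/c13.png",np.vstack([np.hstack([cv2.resize(x,(390,295),interpolation=2) for x in p]) for p in((a_,b),(s_,d))]))
E
```

```text
[ 0.6433 -0.1111] [0.6518 0.0365 0.1628]
pair z [0.6605 0.0297 0.0817] [ 0.6502 -0.1197]
wrist scan_top 0.7 [324.8, 254.4] [ 0.6511 -0.1066]
wrist lip 0.8 [423.0, 153.6] [ 0.5819 -0.0246]
side scan_top 0.56 [278.3, 223.9] [ 0.6494 -0.1109]
side lip 0.83 [304.5, 269.9] [ 0.5821 -0.0274]
scene scan_top 0.57 [309.3, 212.4] [ 0.6597 -0.1182]
scene lip 0.75 [300.5, 254.7] [ 0.5876 -0.0265]
```

View pics/c13.png

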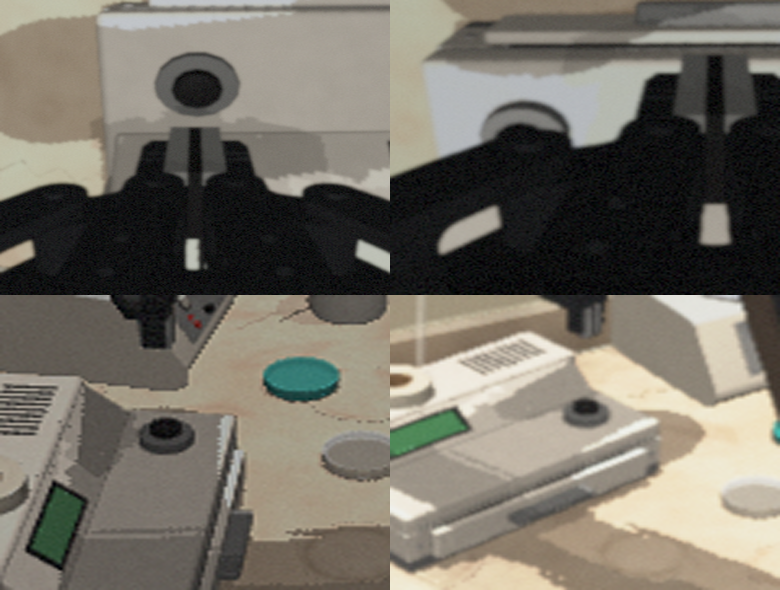

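The picture shows the tray shut against the housing and the dish inside. The button is at wrist (321,252), side (281,224) and scene (310,215).

```bash
python3 - <<'E'
from h import *
np.set_printoptions(precision=4,suppress=True)
w=("wrist",(321.2,251.6));s=("side",(280.8,223.9));c=("scene",(310.3,215.3))
for o in([w,s],[w,c],[w,s,c]): t=tri(o);print(t,E@t[:2])
for z in(.08,.085,.09): print(z,E@onz(*w,z)[:2],E@onz(*s,z)[:2],E@onz(*c,z)[:2])
st=r.state();print(E@st["ee_pos"][:2],st["ee_pos"][2],totool(W(.65,-.11,.163),down(a+np.pi/2)))
E
```

```text
[0.6543 0.0394 0.0912] [ 0.6463 -0.1089]
[0.6571 0.0387 0.0884] [ 0.6489 -0.1102]
[0.6543 0.0389 0.0902] [ 0.6462 -0.1094]
0.08 [ 0.653 -0.109] [ 0.6459 -0.1209] [ 0.6564 -0.1188]
0.085 [ 0.6515 -0.109 ] [ 0.6447 -0.115 ] [ 0.6509 -0.1141]
0.09 [ 0.6499 -0.1091] [ 0.6435 -0.109 ] [ 0.6454 -0.1094]
[ 0.6458 -0.1107] 0.16770498715205415 (array([-0.0042,  0.0007,  0.0047]), array([ 0.0001,  0.0014, -0.0027]))
```

Emit:
carry_out(rows=[{"tx": -0.003,"ty": 0.001,"tz": 0.015,"ax": 0,"ay": 0,"az": 0},{"tx": -0.003,"ty": 0.001,"tz": 0.035,"ax": 0,"ay": 0,"az": 0},{"tx": -0.003,"ty": 0.001,"tz": 0.055,"ax": 0,"ay": 0,"az": 0},{"tx": -0.003,"ty": 0.001,"tz": 0.07,"ax": 0,"ay": 0,"az": 0},{"tx": -0.003,"ty": 0.001,"tz": 0.08,"ax": 0,"ay": 0,"az": 0},{"tx": -0.003,"ty": 0.001,"tz": 0.082,"ax": 0,"ay": 0,"az": 0},{"tx": -0.003,"ty": 0.001,"tz": 0.082,"ax": 0,"ay": 0,"az": 0}])

```text
t: 21.88
ee_pos: [0.6566, 0.0387, 0.0846]
tcp_rot: [0.351, -3.121, 0.0]
contact_force: [-0.0, -0.1, 0.5]
width: -0.0002
gripper_force: 0.0
```

```bash
python3 look.py w14; python3 - <<'E'
from h import *
for n in ("scan_top",):
    for q in r.landmark_of(n,"wrist")[:2]: print(q["score"],q["point"],E@onz("wrist",q["point"],.09)[:2])
print(proj("wrist",[W(.648,-.1095,.09)]))
E
```

```text
[ 0.649  -0.1101] 0.08542858697432361 -5.03751608059825e-06 [0.0464 0.5908 0.6931] t 21.9333
dish 0.98 [ 50.1 138.5] [ 0.5739 -0.2676]
0.93 [318.4, 294.4] [ 0.650283  -0.1100567]
[[319.52647294 290.05900101]]
```

Emit:
carry_out(rows=[{"tx": 0,"ty": 0,"tz": 0.002,"ax": 0,"ay": 0,"az": 0},{"tx": 0,"ty": 0,"tz": 0.004,"ax": 0,"ay": 0,"az": 0},{"tx": 0,"ty": 0,"tz": 0.006,"ax": 0,"ay": 0,"az": 0},{"tx": 0,"ty": 0,"tz": 0.006,"ax": 0,"ay": 0,"az": 0}])

```text
t: 22.42
ee_pos: [0.6572, 0.0389, 0.0791]
tcp_rot: [-0.351, 3.121, 0.0]
contact_force: [0.7, 0.1, 3.6]
width: -0.0003
gripper_force: 1.5
```

Emit:
carry_out(rows=[{"tx": 0,"ty": 0,"tz": 0.001,"ax": 0,"ay": 0,"az": 0},{"tx": 0,"ty": 0,"tz": 0.002,"ax": 0,"ay": 0,"az": 0},{"tx": 0,"ty": 0,"tz": 0.002,"ax": 0,"ay": 0,"az": 0}])

```text
t: 22.67
ee_pos: [0.6572, 0.0389, 0.0776]
tcp_rot: [-0.351, 3.121, -0.0]
contact_force: [0.2, 1.2, 6.2]
width: 0.0001
gripper_force: 2.8
```

Emit:
carry_out(rows=[{"tx": 0,"ty": 0,"tz": 0.001,"ax": 0,"ay": 0,"az": 0},{"tx": 0,"ty": 0,"tz": 0.002,"ax": 0,"ay": 0,"az": 0},{"tx": 0,"ty": 0,"tz": 0.002,"ax": 0,"ay": 0,"az": 0}])

```text
t: 22.92
ee_pos: [0.6574, 0.0388, 0.0773]
tcp_rot: [-0.352, 3.12, -0.001]
contact_force: [-4.7, 1.1, 17.3]
width: 0.0001
gripper_force: 8.6
```

Emit:
carry_out(rows=[{"tx": 0,"ty": 0,"tz": -0.002,"ax": 0,"ay": 0,"az": 0},{"tx": 0,"ty": 0,"tz": -0.005,"ax": 0,"ay": 0,"az": 0},{"tx": 0,"ty": 0,"tz": -0.005,"ax": 0,"ay": 0,"az": 0}])

```text
t: 23.17
ee_pos: [0.6572, 0.0389, 0.0805]
tcp_rot: [-0.351, 3.121, 0.0]
contact_force: [1.9, -0.3, 2.3]
width: 0.0002
gripper_force: 1.1
```

Emit:
carry_out(rows=[{"tx": 0,"ty": 0,"tz": -0.001,"ax": 0,"ay": 0,"az": 0},{"tx": 0,"ty": 0,"tz": -0.0015,"ax": 0,"ay": 0,"az": 0},{"tx": 0,"ty": 0,"tz": -0.0015,"ax": 0,"ay": 0,"az": 0}])

```text
t: 23.42
ee_pos: [0.6567, 0.0387, 0.0811]
tcp_rot: [0.351, -3.122, 0.0]
contact_force: [1.7, 0.2, 1.4]
width: 0.0
gripper_force: 0.9
```

Emit:
carry_out(rows=[{"tx": 0,"ty": 0,"tz": -0.001,"ax": 0,"ay": 0,"az": 0},{"tx": 0,"ty": 0,"tz": -0.0015,"ax": 0,"ay": 0,"az": 0},{"tx": 0,"ty": 0,"tz": -0.0015,"ax": 0,"ay": 0,"az": 0}])

```text
t: 23.67
ee_pos: [0.6563, 0.0386, 0.0825]
tcp_rot: [0.351, -3.121, 0.0]
contact_force: [1.3, 0.1, 1.1]
width: 0.0003
gripper_force: 0.5
```

Emit:
carry_out(rows=[{"tx": 0,"ty": 0,"tz": -0.001,"ax": 0,"ay": 0,"az": 0},{"tx": 0,"ty": 0,"tz": -0.0015,"ax": 0,"ay": 0,"az": 0},{"tx": 0,"ty": 0,"tz": -0.0015,"ax": 0,"ay": 0,"az": 0}])

```text
t: 23.92
ee_pos: [0.6562, 0.0386, 0.084]
tcp_rot: [0.351, -3.121, 0.0]
contact_force: [0.4, 0.4, -0.8]
width: -0.0001
gripper_force: 0.0
```

The force falls to zero over about 5–6 mm of travel, so the press was full and the button is released. I'll retreat and check.

Emit:
carry_out(rows=[{"tx": 0,"ty": 0,"tz": -0.02,"ax": 0,"ay": 0,"az": 0},{"tx": 0,"ty": 0,"tz": -0.05,"ax": 0,"ay": 0,"az": 0},{"tx": 0.02,"ty": 0,"tz": -0.08,"ax": 0,"ay": 0,"az": 0},{"tx": 0.05,"ty": 0,"tz": -0.11,"ax": 0,"ay": 0,"az": 0},{"tx": 0.08,"ty": 0,"tz": -0.14,"ax": 0,"ay": 0,"az": 0},{"tx": 0.1,"ty": 0,"tz": -0.15,"ax": 0,"ay": 0,"az": 0},{"tx": 0.1,"ty": 0,"tz": -0.15,"ax": 0,"ay": 0,"az": 0},{"tx": 0.1,"ty": 0,"tz": -0.15,"ax": 0,"ay": 0,"az": 0}])

```text
t: 24.58
ee_pos: [0.5587, 0.0165, 0.2359]
tcp_rot: [-0.351, 3.119, 0.002]
contact_force: [-0.3, -1.1, -0.8]
width: -0.0
gripper_force: 0.0
```

```bash
python3 - <<'E'
from h import *
np.set_printoptions(precision=4,suppress=True)
for c in("wrist","side","scene"):
  r.snapshot(c)
  for n,z in(("lip",.035),("spare_dish",0)):
    for q in r.landmark_of(n,c)[:1]: print(c,n,round(q["score"],2),q["point"],E@onz(c,q["point"],z)[:2],onz(c,q["point"],z))
print(r.state()["contact_force"],r.state()["t"])
E
```

```text
wrist lip 0.78 [395.8, 244.3] [ 0.5815 -0.0265] [0.5725 0.105  0.035 ]
wrist spare_dish 0.73 [526.3, 290.5] [0.6521 0.1503] [0.6015 0.2932 0.    ]
side lip 0.92 [306.5, 270.4] [ 0.5777 -0.0263] [0.5688 0.1044 0.035 ]
side spare_dish 0.79 [342.3, 241.0] [ 0.5097 -0.1673] [ 0.5343 -0.0483  0.    ]
scene lip 0.67 [304.0, 255.4] [ 0.5794 -0.0314] [0.5716 0.0998 0.035 ]
scene spare_dish 0.57 [363.8, 252.3] [ 0.5187 -0.1885] [ 0.5478 -0.0669  0.    ]
[-0.3614  0.665   0.2556] 25.0333
```

Lip front is at X ≈ 0.580 and the housing face at 0.601, so the 22 mm gap fits a fully shut tray. I'm handing the job in.

```bash
python3 -c "
from cell import r
print(r.finish_job())"
```

```text
the job is handed in; nothing more can be done
None
```

The job is handed in at about 25 s of the 67 s: by my measurements the dish is seated flat in the large well, the tray is fully shut, and the scan button was pressed all the way down and released. I did not see the judge's result.

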